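Turn a tested encoder board over and lay it in the tray

ROBOT

A 6-joint arm with a two-finger parallel gripper is mounted at the origin on the work surface. World frame = base frame: x ahead of the robot, y to its left, z up, the work surface at z = 0. Lengths are in m, angles in rad, forces in N, time in s.
With the tool pointing down it reaches from about 0.325 to 1 m from the base axis. Payload 5.1 kg.
Tool frame: the origin (TCP) lies midway between the tips of the shut fingers; the grasp point (between the pads) lies 19 mm behind it (hold_point_z is the distance from the TCP to the grasp point, in m); z points along the fingers, y is the line along which they close (so a half turn about z gives the same grasp; the last joint's range is limited). The gripper opens to 85 mm and grips with 20 to 120 N. Pads are 22 mm wide; open, the fingers measure 114 mm over their backs; the gripper's body (76 mm by 85 mm) begins 54 mm behind the grasp point. The pads swing forward as they close: fully open they stand 13 mm farther back than shut.
Start: joints at [-1.384, 0.124, 1.65, -0, 1.367, -0.083], TCP at [0.173, -0.626, 0.231] pointing down, gripper open.
Joint ranges: [-2.61, 2.61], [-1.02, 2.33], [0.03, 2.71], [-1.35, 4.49], [0.32, 2.68], [-2.91, 2.91]. Speed limits (rad/s): [2.57, 2.57, 3.14, 3.14, 3.14, 3.14].

INTERFACE

Orientations are given as a unit quaternion [x, y, z, w].
In Python, from plant import state, camera, close_job, hold_point_z gives the robot as it stands.
- The arm moves only by the tool carry_out, never from a script. Its argument "moves" is text: rows parted by semicolons, each of 4 numbers parted by spaces: the shift along the tool's x, y, z in m, then the turn about the tool's z in degrees. A call has 1 to 8 rows; each row is the pose to reach, as a shift and turn from the pose commanded when the call began, along the tool's axes at that moment; what a row does not reach only later rows make up. A row lasts 1/12 s, in which the tool goes at most 41.7 mm and 7.16 degrees, less where a joint would pass 70% of its speed; a pose out of reach is approached as far as the arm can. A call with a gripper value outside its range is refused whole. "hand" is the opening, from 0 (shut) to 1 (fully open), set as the call begins (left out, the last holds). The fingers move at their own pace and stop on an object; "grip_force" is the grip in N (left out, the last holds). Time passes only in rows, so rows that repeat a pose let the fingers close. It gives the time, the measured TCP pose, the force, the opening and the grip force at its end, in the units of the state.
- state(): the state, without advancing time (a new reading comes with each control period).
- camera(name): name is "scene" or "top" or "wrist"; returns a dict with "pixels" (384x512x3 uint8, red, green, blue), "intrinsics" (3x3 intrinsics, pixels), "R" (3x3) and "t" (3): a world point X has camera coordinates R X + t. Camera axes: x right, y down, z forward; pixel columns grow to the right and rows downward; lengths in m; the calibration is good to about 2 mm. A picture is of the moment at which its call begins. There is no depth.
- close_job(): hands the job in; it is judged then, once.
The state is a dict: "t": time; "joint_positions": joint angles; "qvel": joint speeds; "tau": joint torques, N m; "eef_pos": TCP position; "eef_rot": TCP orientation; "wrist_force": force on the tool from outside, world axes, zero at the start; "wrist_torque": the same for the moment, N m; "width": finger opening in m; "grasp_force": force on a finger pad.
Only numpy, scipy, OpenCV 4.12 (cv2) and the standard library are available. Lean on these libraries where they do the work, as an engineer would, in place of code of your own. Each camera call takes 0.05 s, during which the arm holds its last target. There are 200 camera calls.

TASK

The encoder board on the black test nest lies with its green circuit side down. Turn it over and lay it flat, green side up, fully home in the empty compartment of the grey tray (the one with the yellow slip), either end first. Set it down gently rather than letting it drop or fall over; the blue slotted rest may be used to stand it on end while you change grip. Leave the finished board, the steel couplings and the pink cap where they are.

Things in the scene. Friction and masses are not known exactly. Their poses are not given: they have to be found in the camera images.
- board: The board to turn: flat rigid plate 100 x 50 x 12 mm, about 150 g: bare aluminium back on one side, green circuit face with black chips on the other. Origin at its centre; x along its 100 mm length, y along its 50 mm width, z out of the bare ALUMINIUM side (up at the start; must point down at the end). Grip it by its two long edges (50 mm apart), near the middle of its length.
- nest: Fixed test nest: dark steel base 150 x 120 x 12 mm, with a black pad 84 x 36 mm whose top is 34 mm above the table, on which the board lies, overhanging it by 7 mm at the sides and 8 mm at the ends. Origin under its centre at table height, x along the pad's length.
- rest: Fixed rest, base 110 x 100 x 8 mm. Two blue cheeks (each 14 mm along x, 44 mm along y, tops 56 mm above the table) leave a slot 22 mm wide along x, open at its ends, floor 8 mm above the table. The board can stand on its 50 mm end in it, faces towards +x and -x of the rest, leaning up to 0.2 rad. Origin under the slot's centre at table height; slot runs along y.
- tray: Fixed grey tray, base 150 x 225 x 10 mm, origin under its centre at table height. Two compartments at y = -55 and +55 mm, inside 108 (x) by 58 mm (y): a black pad 36 mm wide, top 34 mm above the table, end walls and corner tabs 6 mm higher than the pad. Between the tabs the sides are open down to the base, for fingers beside a board.
- vacant: Yellow slip 70 x 30 mm, fixed flat on the pad of the empty compartment (either of the two). Origin at the centre of that pad's top, 34 mm above the table; x along the compartment's length. A board lying home has its centre 6 mm above this point, its 100 mm length along x.
- done_board: A finished board of the same size and look lying green side up in the other compartment: leave it alone. Origin at its centre, x along its length, z up out of the green side.
- coupling_a: Steel coupling stack, upright cylinder 54 mm across and 48 mm high, beyond the work. Origin under its centre.
- coupling_b: Steel coupling stack, upright cylinder 40 mm across and 39 mm high. Origin under its centre.
- coupling_c: Steel coupling stack, upright cylinder 60 mm across and 36 mm high. Origin under its centre.
- motor_cap: Pink motor cap, 64 mm across and 38 mm high. Origin under its centre.
Things that resemble listed ones, but are neither listed nor needed, are in the scene too. What is shaped like the board but orange or red is not meant.

How it is judged:
By the outcome, as a careful person would: the job done as asked, in the order asked, and still so for the second after the job is handed in, with the robot touching nothing.
It also fails if it takes over 53 s, if anything falls off the work surface, if the arm or the gripper's body presses on something with over 40 N, if the wrist force passes 120 N, or if a joint passes its speed limit or range.

## Working session

There is one attempt and no reset: what is moved stays moved. The work goes in short steps, Python scripts to look and compute and a tool call to move; the robot and the scene stay as the last step left them, time stands still between calls to the robot, and variables do not carry over. Pictures are saved under pics/ and viewed, at most 10 in all, crops included, and the job is handed in when it is done.

Besides the shell and the picture viewer there is one more tool, called by a JSON object that holds its "api" and its "payload". carry_out: Moves the arm, as the interface text tells. Its arguments: {"type":"object","properties":{"moves":{"type":"string"},"hand":{"type":"number"},"grip_force":{"type":"number"}},"required":["moves"]}

```bash
mkdir -p pics; ls; python3 - <<'E'
from plant import *
import cv2,numpy as np,pickle
d={}
for n in("scene","top","wrist"):
    c=camera(n);d[n]=c;print(n,c["intrinsics"].round(1).tolist(),c["R"].round(3).tolist(),c["t"].round(3).tolist())
    cv2.imwrite(f"pics/{n}0.png",c["pixels"][:,:,::-1])
pickle.dump(d,open("cams0.pkl","wb"))
print(state(),hold_point_z)
E
```

```text
pics
scene [[433.6, 0.0, 258.3], [0.0, 433.6, 184.2], [0.0, 0.0, 1.0]] [[0.707, 0.707, 0.017], [0.515, -0.499, -0.697], [-0.485, 0.501, -0.717]] [-0.467, -0.189, 1.416]
top [[422.7, 0.0, 261.2], [0.0, 422.7, 189.7], [0.0, 0.0, 1.0]] [[0.021, -1.0, 0.013], [-0.991, -0.022, -0.131], [0.132, -0.01, -0.991]] [0.094, 0.557, 1.132]
wrist [[339.9, 0.0, 253.6], [0.0, 339.9, 185.3], [0.0, 0.0, 1.0]] [[0.266, -0.964, -0.002], [-0.927, -0.256, 0.275], [-0.266, -0.071, -0.961]] [-0.648, -0.035, 0.379]
{'t': 0.15, 'joint_positions': array([-1.38357964e+00,  1.24375624e-01,  1.65135621e+00, -1.73966844e-05,
        1.36752012e+00, -8.25830767e-02]), 'qvel': array([ 0.00010483, -0.00232969, -0.00466557, -0.00096725, -0.00070939,
        0.00182786]), 'tau': array([ 4.12489526e-04, -4.24227870e+01, -3.66013491e+01, -1.25849829e-04,
        4.60347568e-03,  1.63158933e-05]), 'eef_pos': array([ 0.1731388 , -0.62602079,  0.23032468]), 'eef_rot': array([ 9.90914223e-01,  1.34492806e-01, -5.18911838e-05, -8.28073437e-04]), 'wrist_force': array([-0.83456928, -0.41685352, -0.42452083]), 'wrist_torque': array([0.03221254, 0.00091969, 0.03833249]), 'grasp_force': 0.0, 'width': 0.08542185145738991} 0.0187
```

View pics/top0.png

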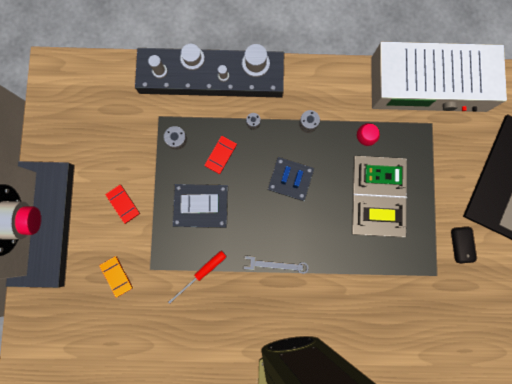

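View pics/scene0.png

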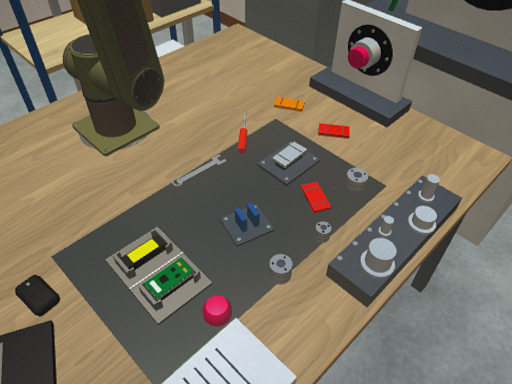

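The top view shows the aluminium-side-up board on the black nest at about (200,204). The rest is at (291,178), the empty compartment with the yellow slip at (381,215) and the finished green board at (381,175). The board-shaped candidates are:
- Red at (221,155) and (122,203), and orange at (116,277): excluded by colour.
- Green at (381,175): already finished.
- Grey at (200,204): fits the description, because it is bare aluminium and lies on the nest.

Next I'll measure.

```bash
cat > h.py <<'E'
import numpy as np,cv2
def ray(c,uv,z):
    uv=np.atleast_2d(np.asarray(uv,float)); R,t=c["R"],np.asarray(c["t"]).ravel()
    d=(R.T@np.linalg.inv(c["intrinsics"])@np.c_[uv,np.ones(len(uv))].T).T; o=-R.T@t
    return o+d*((z-o[2])/d[:,2])[:,None]
def mask(c,lo,hi,roi):
    h=cv2.cvtColor(c["pixels"],cv2.COLOR_RGB2HSV); m=cv2.inRange(h,np.array(lo),np.array(hi))
    k=np.zeros_like(m);x0,y0,x1,y1=roi;k[y0:y1,x0:x1]=255
    return m&k
def rects(c,m,z,amin=25):
    out=[]
    for q in cv2.findContours(m,cv2.RETR_EXTERNAL,cv2.CHAIN_APPROX_NONE)[0]:
        if cv2.contourArea(q)<amin: continue
        P=ray(c,q[:,0,:],z)[:,:2]
        (cx,cy),(w,h),a=cv2.minAreaRect((P*1000).astype(np.float32))
        if w<h: w,h,a=h,w,a+90
        out.append((round(cx,1),round(cy,1),round(w,1),round(h,1),round((a+90)%180-90,1)))
    return out  # mm, long side angle deg
E
python3 - <<'E'
import pickle,cv2,numpy as np
from h import *
d=pickle.load(open("cams0.pkl","rb"));t,s=d["top"],d["scene"]
R={"top":dict(board=(170,185,232,226),rest=(268,155,316,202),slip=(355,197,408,235)),
   "scene":dict(board=(262,138,320,180),rest=(220,195,275,245),slip=(110,230,170,275))}
for n,c in(("top",t),("scene",s)):
    r=R[n]
    print(n,"board",rects(c,mask(c,(0,0,140),(180,60,255),r["board"]),.046,40))
    print(n,"rest",rects(c,mask(c,(100,90,40),(130,255,255),r["rest"]),.056,8))
    print(n,"slip",rects(c,mask(c,(22,150,120),(35,255,255),r["slip"]),.034))
    print(n,"nestbase",rects(c,mask(c,(90,20,40),(130,130,110),(165,175,235,235) if n=="top" else (250,130,325,190)),.012,300))
    print(n,"restbase",rects(c,mask(c,(90,20,40),(130,130,110),r["rest"]),.008,200))
p=t["pixels"][:,:,::-1]
A=cv2.resize(p[150:240,160:240],(400,450),interpolation=cv2.INTER_CUBIC);B=cv2.resize(p[150:240,260:340],(400,450),interpolation=cv2.INTER_CUBIC)
cv2.imwrite("pics/crop1.png",np.hstack([A,B]))
E
```

```text
top board [(513.0, 274.3, 98.1, 49.5, -88.0)]
top rest [(584.5, 6.4, 51.5, 17.0, -15.9), (594.8, 40.9, 50.8, 16.4, -17.4)]
top slip [(494.2, -227.5, 69.6, 31.9, 88.1)]
top nestbase [(510.2, 275.8, 147.8, 117.9, -90.0)]
top restbase [(593.0, 22.0, 107.5, 98.2, 73.9)]
scene board [(514.4, 272.9, 99.2, 52.4, -87.4)]
scene rest [(603.1, -6.2, 77.7, 27.4, -42.8), (614.4, 26.4, 75.7, 30.3, -43.9)]
scene slip [(496.8, -228.3, 70.7, 31.1, 88.8)]
scene nestbase [(512.8, 274.5, 146.3, 117.2, -89.5)]
scene restbase [(589.9, 23.4, 111.0, 110.7, -15.9)]
```

View pics/crop1.png

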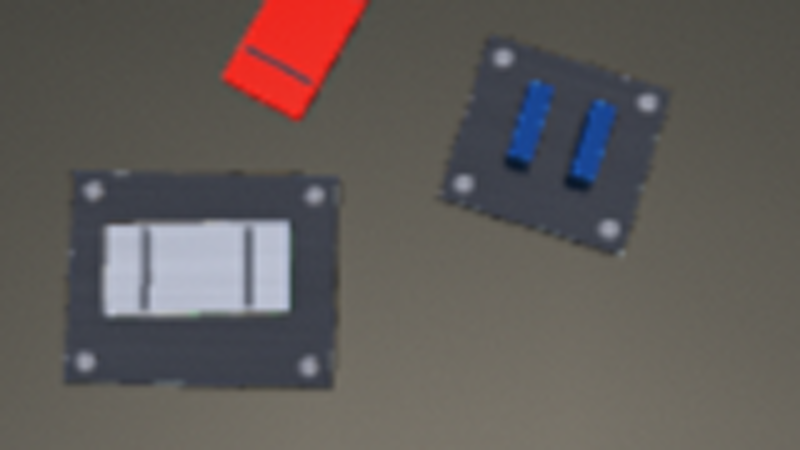

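The crop confirms it. The left panel shows the aluminium board flat on the nest, and the right panel shows the rest with two blue cheeks and its slot at about -16°. The measurements, which agree across both views and match the given sizes:

| Item | x (mm) | y (mm) | Axis (°) |
|---|---|---|---|
| Board | 513.5 | 273.7 | 92.3 |
| Rest centre | 590.5 | 23.2 | 73.8 (x axis) |
| Slip | 495.5 | -228 | 88.4 |

The tool can't tilt. I'll grip the board off-centre and turn it between the pads by pushing its ends against the rest.

{"api": "carry_out", "payload": {"moves": "0.566 -0.767 0 -76.8;0.566 -0.767 0 -76.8;0.566 -0.767 0 -76.8;0.566 -0.767 0 -76.8;0.566 -0.767 0 -76.8;0.566 -0.767 0 -76.8;0.566 -0.767 0 -76.8;0.566 -0.767 0 -76.8", "hand": 1, "grip_force": 25}}

```text
t: 0.82
eef_pos: [0.2926, -0.3132, 0.231]
eef_rot: [0.804, 0.595, 0.0, -0.0]
wrist_force: [1.1, -0.4, 1.7]
width: 0.0856
grasp_force: 0.0
```

```bash
cat >> h.py <<'E'
def yaw():
    from plant import state
    from scipy.spatial.transform import Rotation as Ro
    x=Ro.from_quat(state()["eef_rot"]).as_matrix()[:,0]; return np.degrees(np.arctan2(x[1],x[0]))
def go(x,y,z,a):  # TCP mm, yaw deg -> shift in tool axes, turn
    from plant import state
    s=state(); p=s["eef_pos"]*1000; w=yaw(); c,n=np.cos(np.radians(w)),np.sin(np.radians(w))
    d=np.array([x,y,z])-p
    print("at",p.round(1),"yaw",round(w,1),"w",round(s["width"],4),"gf",round(s["grasp_force"],1),"F",s["wrist_force"].round(1),"t",round(s["t"],2))
    print("shift",((c*d[0]+n*d[1]).round(1),(n*d[0]-c*d[1]).round(1),(-d[2]).round(1)),"turn",round((w-a+180)%360-180,1))
E
python3 -c "
from h import *;go(514,264,100,92.3)"
```

```text
at [ 292.6 -313.2  231. ] yaw 73.1 w 0.0856 gf 0.0 F [ 1.1 -0.4  1.7] t 0.82
shift (np.float64(616.7), np.float64(43.6), np.float64(131.0)) turn -19.2
```

{"api": "carry_out", "payload": {"moves": "0.617 0.044 0.131 -19.2;0.617 0.044 0.131 -19.2;0.617 0.044 0.131 -19.2;0.617 0.044 0.131 -19.2;0.617 0.044 0.131 -19.2;0.617 0.044 0.131 -19.2;0.617 0.044 0.131 -19.2;0.617 0.044 0.131 -19.2"}}

```text
t: 1.48
eef_pos: [0.4112, -0.0093, 0.162]
eef_rot: [0.695, 0.719, 0.0, 0.0]
wrist_force: [1.1, -0.4, 0.6]
width: 0.0851
grasp_force: 0.0
```

```bash
python3 -c "
from h import *;go(514,264,75,92.3)"
```

```text
at [411.2  -9.3 162. ] yaw 92.0 w 0.0851 gf 0.0 F [ 1.1 -0.4  0.6] t 1.48
shift (np.float64(269.6), np.float64(112.1), np.float64(87.0)) turn -0.3
```

{"api": "carry_out", "payload": {"moves": "0.27 0.112 0.087 -0.3;0.27 0.112 0.087 -0.3;0.27 0.112 0.087 -0.3;0.27 0.112 0.087 -0.3;0.27 0.112 0.087 -0.3;0.27 0.112 0.087 -0.3;0.27 0.112 0.087 -0.3;0.27 0.112 0.087 -0.3"}}

```text
t: 2.15
eef_pos: [0.5137, 0.2661, 0.0731]
eef_rot: [0.692, 0.722, -0.0, -0.001]
wrist_force: [-1.1, -0.5, 0.9]
width: 0.0854
grasp_force: 0.0
```

```bash
python3 - <<'E'
from h import *
from plant import camera
import cv2
go(514,264,16,92.3)
c=camera("wrist");cv2.imwrite("pics/w1.png",c["pixels"][:,:,::-1])
print(rects(c,mask(c,(0,0,140),(180,60,255),(0,0,512,384)),.046,400))
E
```

```text
at [513.7 266.1  73.1] yaw 92.4 w 0.0854 gf 0.0 F [-1.1 -0.5  0.9] t 2.15
shift (np.float64(-2.1), np.float64(0.2), np.float64(57.1)) turn 0.1
[(513.1, 276.2, 100.2, 50.0, -87.8)]
```

View pics/w1.png

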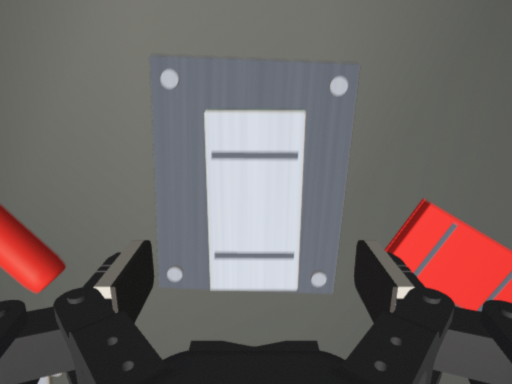

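The wrist view shows the board at (205–305, 110–290) between the open fingers, measuring 100.2 x 50.0 mm, so I'll descend. The red block to its right stays clear.

{"api": "carry_out", "payload": {"moves": "-0.002 0 0.02 0.1;-0.002 0 0.04 0.1;-0.002 0 0.055 0.1;-0.002 0 0.057 0.1;-0.002 0 0.057 0.1"}}

```text
t: 2.62
eef_pos: [0.5127, 0.259, 0.0173]
eef_rot: [0.694, 0.72, -0.001, -0.001]
wrist_force: [-0.7, -0.2, 1.1]
width: 0.0857
grasp_force: 0.0
```

{"api": "carry_out", "payload": {"moves": "0 0 0 0;0 0 0 0;0 0 0 0;0 0 0 0;0 0 0 0;0 0 0 0;0 0 0 0;0 0 0 0", "hand": 0, "grip_force": 25}}

```text
t: 3.28
eef_pos: [0.515, 0.2605, 0.02]
eef_rot: [0.694, 0.72, 0.001, 0.001]
wrist_force: [-1.1, -1.1, 5.7]
width: 0.0496
grasp_force: 27.5
```

{"api": "carry_out", "payload": {"moves": "0 0 -0.01 0;0 0 -0.03 0;0 0 -0.06 0;0 0 -0.09 0;0 0 -0.1 0;0 0 -0.1 0"}}

```text
t: 3.78
eef_pos: [0.5161, 0.2612, 0.1223]
eef_rot: [0.694, 0.72, 0.003, 0.002]
wrist_force: [1.3, 0.5, -1.0]
width: 0.0496
grasp_force: 26.7
```

```bash
python3 - <<'E'
from h import *
from plant import camera
import cv2
go(514,264,116,92.3)
c=camera("scene");cv2.imwrite("pics/s1.png",cv2.resize(c["pixels"][80:230,200:400,::-1],(800,600)))
E
```

```text
at [516.1 261.2 122.3] yaw 92.2 w 0.0496 gf 26.7 F [ 1.3  0.5 -1. ] t 3.78
shift (np.float64(2.9), np.float64(-2.0), np.float64(6.3)) turn -0.1
```

View pics/s1.png

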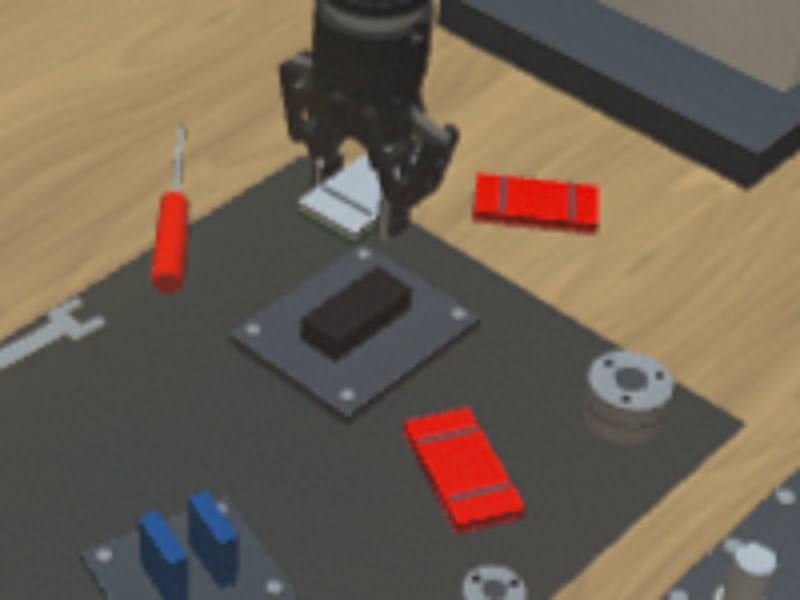

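The scene crop shows the board held flat above the nest, which has been emptied. Next I'll go to the rest.

```bash
python3 -c "
from h import *;go(604.5,71.2,85,73.8)"
```

```text
at [514.6 260.6 119.5] yaw 92.2 w 0.0496 gf 26.7 F [-0.4  0.4 -1.2] t 3.83
shift (np.float64(-192.6), np.float64(82.7), np.float64(34.5)) turn 18.4
```

{"api": "carry_out", "payload": {"moves": "-0.038 0.016 0.007 4;-0.076 0.032 0.014 8;-0.114 0.048 0.021 12;-0.152 0.065 0.028 16;-0.18 0.077 0.034 18.4;-0.193 0.083 0.034 18.4;-0.193 0.083 0.034 18.4;-0.193 0.083 0.034 18.4"}}

```text
t: 4.5
eef_pos: [0.6028, 0.0703, 0.0822]
eef_rot: [0.8, 0.6, -0.001, -0.001]
wrist_force: [0.3, 0.1, -1.3]
width: 0.0498
grasp_force: 26.7
```

```bash
python3 -c "
from h import *;go(604.5,71.2,45,73.8)"
```

```text
at [602.8  70.3  82.2] yaw 73.7 w 0.0498 gf 26.7 F [ 0.3  0.1 -1.3] t 4.5
shift (np.float64(1.3), np.float64(1.3), np.float64(37.2)) turn -0.1
```

{"api": "carry_out", "payload": {"moves": "0.001 0.001 0.02 0;0.001 0.001 0.036 0;0.001 0.001 0.04 0;0.001 0.001 0.043 0;0.001 0.001 0.046 0;0.001 0.001 0.049 0;0.001 0.001 0.052 0;0.001 0.001 0.052 0"}}

```text
t: 5.17
eef_pos: [0.6056, 0.0732, 0.0342]
eef_rot: [0.799, 0.601, 0.001, -0.0]
wrist_force: [-3.0, 2.8, 5.0]
width: 0.0497
grasp_force: 28.8
```

```bash
python3 - <<'E'
from h import *
from plant import camera
import cv2
go(604.5,71.2,25,73.8)
c=camera("scene");cv2.imwrite("pics/s2.png",cv2.resize(c["pixels"][120:270,170:370,::-1],(800,600),interpolation=cv2.INTER_CUBIC))
E
```

```text
at [605.6  73.2  34.2] yaw 73.8 w 0.0497 gf 28.8 F [-3.   2.8  5. ] t 5.17
shift (np.float64(-2.3), np.float64(-0.5), np.float64(9.2)) turn 0.0
```

View pics/s2.png

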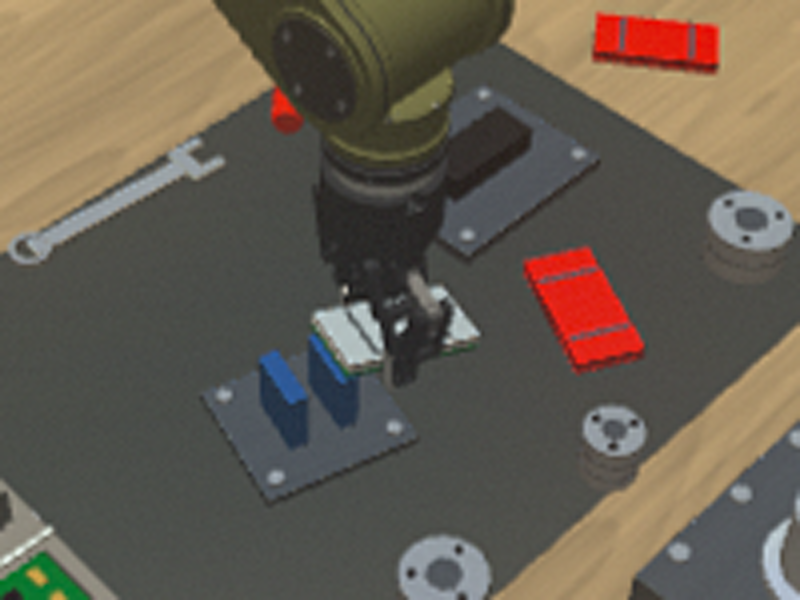

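The crop shows the near end on the right-hand blue cheek at about (330,350) and the far end tilting down with only about 6 N of force, so I'll continue.

{"api": "carry_out", "payload": {"moves": "0 0 0.003 0;0 0 0.006 0;0 0 0.009 0;0 0 0.009 0;0 0 0.009 0"}}

```text
t: 5.63
eef_pos: [0.6065, 0.0728, 0.0259]
eef_rot: [0.799, 0.601, 0.001, 0.001]
wrist_force: [-1.6, 2.3, 6.3]
width: 0.0492
grasp_force: 31.4
```

```bash
python3 -c "
from h import *;go(604.5,71.2,24,73.8)"
```

```text
at [606.5  72.8  25.9] yaw 73.9 w 0.0492 gf 31.4 F [-1.6  2.3  6.3] t 5.63
shift (np.float64(-2.1), np.float64(-1.5), np.float64(1.9)) turn 0.1
```

{"api": "carry_out", "payload": {"moves": "0 0 -0.03 0;0 0 -0.06 0;-0.01 -0.001 -0.08 0;-0.05 -0.001 -0.08 0;-0.09 -0.001 -0.08 0;-0.13 -0.001 -0.08 0;-0.142 -0.001 -0.08 0;-0.142 -0.001 -0.08 0"}}

```text
t: 6.3
eef_pos: [0.5639, -0.0665, 0.1038]
eef_rot: [0.801, 0.599, 0.0, 0.0]
wrist_force: [0.2, 0.5, -1.3]
width: 0.0498
grasp_force: 30.6
```

```bash
python3 - <<'E'
from h import *
from plant import camera
import cv2
go(565.4,-63.2,34,73.8)
c=camera("scene");cv2.imwrite("pics/s3.png",cv2.resize(c["pixels"][120:270,150:350,::-1],(800,600),interpolation=cv2.INTER_CUBIC))
E
```

```text
at [563.9 -66.5 103.8] yaw 73.6 w 0.0498 gf 30.6 F [ 0.2  0.5 -1.3] t 6.3
shift (np.float64(3.6), np.float64(0.5), np.float64(69.8)) turn -0.2
```

View pics/s3.png

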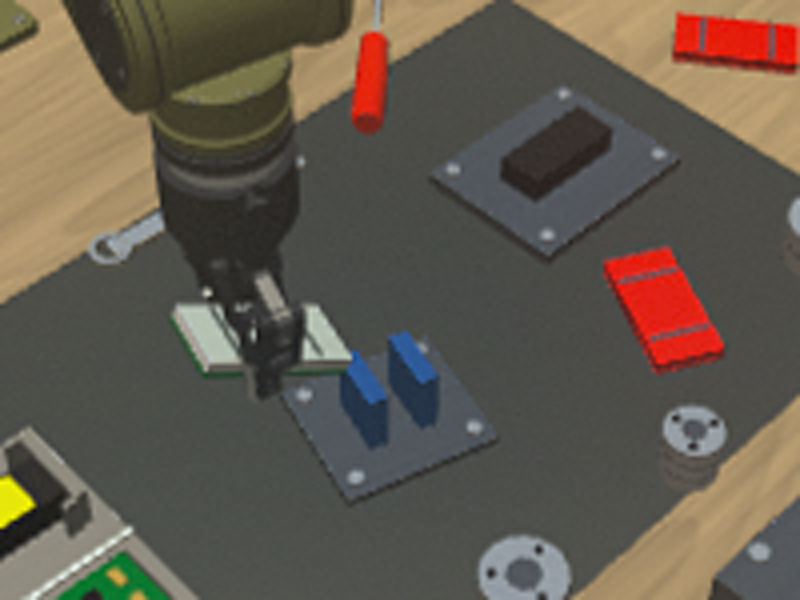

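The crop shows the board tilted about 30–35°, with its long end pointing down toward the left cheek at about (345,360). I'll lower it beside that cheek.

{"api": "carry_out", "payload": {"moves": "0 0 0.03 0;0 0 0.06 0;0 0 0.068 0;0 0 0.068 0;0.005 0 0.068 0;0.009 0 0.068 0;0.009 0 0.068 0"}}

```text
t: 6.93
eef_pos: [0.5676, -0.0573, 0.0371]
eef_rot: [0.799, 0.601, -0.002, 0.002]
wrist_force: [-3.9, -8.7, -2.8]
width: 0.0495
grasp_force: 30.5
```

```bash
python3 -c "
from h import *;go(590.5-.279*80,23.2-.96*80,35,73.8)"
```

```text
at [567.6 -57.3  37.1] yaw 73.9 w 0.0495 gf 30.5 F [-3.9 -8.7 -2.8] t 6.93
shift (np.float64(3.7), np.float64(-0.5), np.float64(2.1)) turn 0.1
```

{"api": "carry_out", "payload": {"moves": "0.003 0 -0.004 0;0.006 0 -0.008 0;0.01 0 -0.011 0;0.014 0 -0.014 0;0.019 0 -0.017 0;0.023 0 -0.019 0;0.023 0 -0.019 0"}}

```text
t: 7.52
eef_pos: [0.5745, -0.036, 0.0578]
eef_rot: [0.799, 0.601, -0.001, 0.003]
wrist_force: [-5.8, -7.8, 3.2]
width: 0.0498
grasp_force: 30.8
```

{"api": "carry_out", "payload": {"moves": "0.005 0 -0.001 0;0.01 0 -0.002 0;0.015 0 -0.003 0;0.02 0 -0.003 0;0.024 0 -0.003 0;0.024 0 -0.003 0"}}

```text
t: 8.02
eef_pos: [0.5824, -0.0135, 0.0614]
eef_rot: [0.799, 0.601, -0.001, 0.004]
wrist_force: [-4.7, -11.4, 4.3]
width: 0.0499
grasp_force: 27.7
```

```bash
python3 - <<'E'
from h import *
from plant import camera
import cv2
go(590.5-.279*31,23.2-.96*31,60,73.8)
c=camera("scene");cv2.imwrite("pics/s4.png",cv2.resize(c["pixels"][120:270,150:350,::-1],(800,600),interpolation=cv2.INTER_CUBIC))
E
```

```text
at [582.4 -13.5  61.4] yaw 73.9 w 0.0499 gf 27.7 F [ -4.7 -11.4   4.3] t 8.02
shift (np.float64(6.5), np.float64(-2.4), np.float64(1.4)) turn 0.1
```

View pics/s4.png

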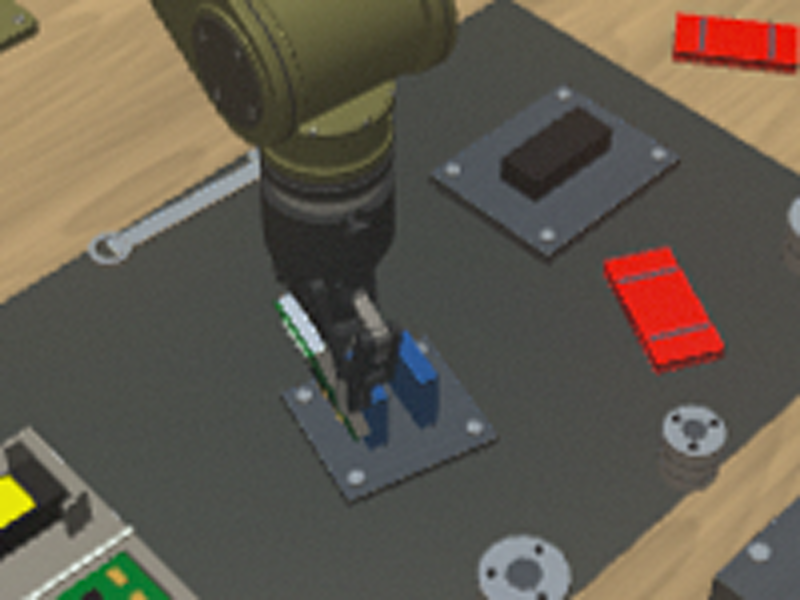

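The crop shows the board nearly upright against the left cheek, with its green side now facing the tray side (-x of the rest). I'll carry on over the cheek's top corner.

{"api": "carry_out", "payload": {"moves": "0.002 -0.001 -0.003 0;0.007 -0.002 -0.004 0;0.012 -0.002 -0.004 0;0.017 -0.002 -0.004 0;0.022 -0.002 -0.004 0;0.027 -0.002 -0.004 0;0.032 -0.002 -0.004 0;0.037 -0.002 -0.004 0"}}

```text
t: 8.73
eef_pos: [0.5902, 0.026, 0.0632]
eef_rot: [0.8, 0.6, 0.001, 0.001]
wrist_force: [-0.6, 0.0, -0.1]
width: 0.0042
grasp_force: 0.0
```

```bash
python3 -c "
from h import *;go(590.5+.279*18,23.2+.96*18,64,73.8)"
```

```text
at [590.2  26.   63.2] yaw 73.8 w 0.0042 gf 0.0 F [-0.6  0.  -0.1] t 8.73
shift (np.float64(15.4), np.float64(1.1), np.float64(-0.8)) turn -0.0
```

The width reads 4 mm, so the board slipped out. I need to look.

```bash
python3 - <<'E'
from h import *
from plant import camera
import cv2,numpy as np
a=camera("scene")["pixels"][140:290,150:350,::-1];b=camera("top")["pixels"][120:270,230:330,::-1]
f=lambda i,w:cv2.resize(i,(w,600),interpolation=cv2.INTER_CUBIC)
cv2.imwrite("pics/s5.png",np.hstack([cv2.resize(a[:,:133],(500,560)),cv2.resize(b[30:100],(300,560))]))
E
```

```text
(no output)
```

View pics/s5.png

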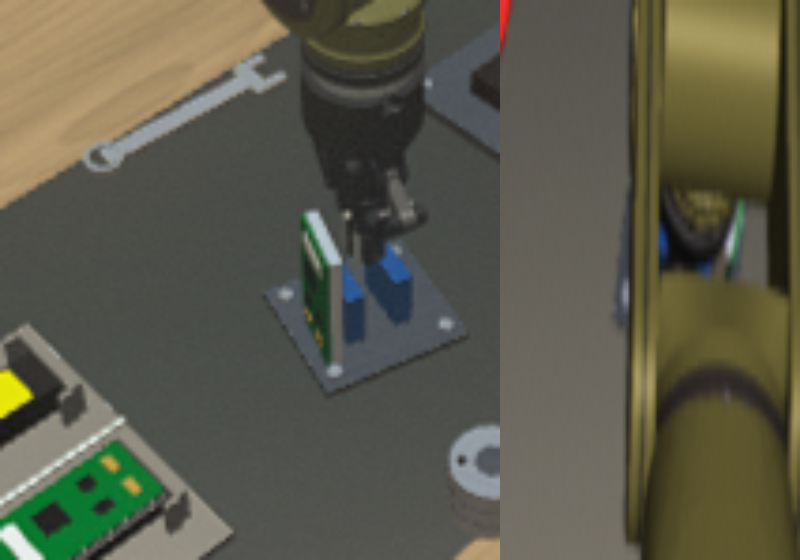

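The crop shows the board upright on the rest's base beside the left cheek, at crop (305–342, 212–362). It stands on its end with the green side facing the tray, and nothing fell. I'll lift, open, measure and regrip it higher up.

{"api": "carry_out", "payload": {"moves": "0 0 -0.035 0;0 0 -0.07 0;0.02 0 -0.1 0;0.06 0 -0.12 0;0.1 0 -0.12 0;0.14 0 -0.12 0;0.14 0 -0.12 0"}}

```text
t: 9.42
eef_pos: [0.6292, 0.1657, 0.1826]
eef_rot: [0.798, 0.602, 0.002, -0.0]
wrist_force: [-1.2, -0.6, -0.3]
width: 0.0
grasp_force: 0.0
```

```bash
python3 - <<'E'
from h import *
from plant import camera
import cv2,numpy as np
t=camera("top");s=camera("scene")
a=s["pixels"][190:265,215:295,::-1];b=t["pixels"][140:215,255:335,::-1]
f=lambda i:cv2.resize(i,(400,375),interpolation=cv2.INTER_CUBIC)
cv2.imwrite("pics/s6.png",np.hstack([f(a),f(b)]))
import pickle;pickle.dump(dict(top=t,scene=s),open("cams1.pkl","wb"))
# project expected upright board
P=lambda c,X:(lambda q:(c["intrinsics"]@q)[:2]/q[2])(c["R"]@np.array(X)+np.ravel(c["t"]))
ex=np.array([.279,.96]);ey=np.array([.96,-.279])
for z in(.008,.108):
  for r in(-37,-25):
    for y in(-25,25):
      X=[*(np.array([590.5,23.2])+r*ex+y*ey)/1000,z];print(z,r,y,P(s,X).round(1),P(t,X).round(1))
E
```

```text
0.008 -37 -25 [228.7 220.3] [300.2 191.4]
0.008 -37 25 [237.3 233.7] [305.2 174.8]
0.008 -25 -25 [232.8 218.7] [296.2 190.1]
0.008 -25 25 [241.5 232. ] [301.2 173.5]
0.108 -37 -25 [227.4 194.4] [304.2 186.5]
0.108 -37 25 [236.6 208. ] [309.7 168.4]
0.108 -25 -25 [231.8 192.7] [299.8 185.1]
0.108 -25 25 [241.  206.2] [305.3 167. ]
```

View pics/s6.png

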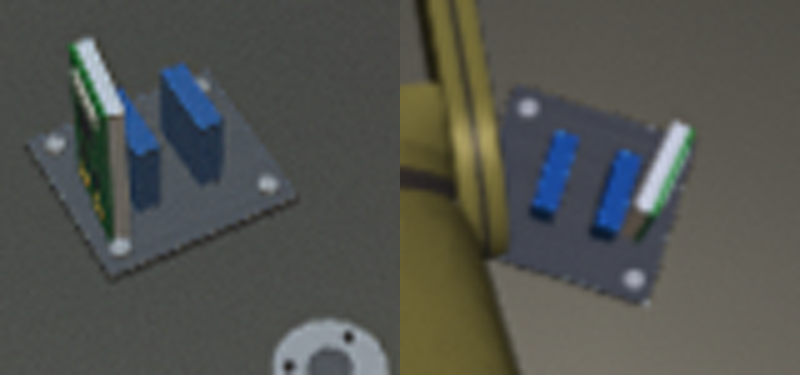

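```bash
python3 - <<'E'
from h import *
import pickle
d=pickle.load(open("cams1.pkl","rb"))
o=np.array([590.5,23.2]);E=np.array([[.279,.96],[.96,-.279]])
for n,uv in(("scene",[(229,199),(233.4,197.6),(236,213),(240,211.6)]),("top",[(309.4,164),(313.8,166),(302.2,181),(307,183.6)])):
    P=ray(d[n],uv,.108)[:,:2]*1000; q=(P-o)@E.T
    print(n,P.mean(0).round(1),"rest frame",q.round(1).tolist(),q.mean(0).round(1))
c=d["scene"];print("bottom near",((ray(c,[(215+112/5,190+237/5),(215+130/5,190+238/5)],.008)[:,:2]*1000-o)@E.T).round(1))
for n in d:
    c=d[n];m=mask(c,(0,0,150),(180,50,255),(228,190,243,216) if n=="scene" else (298,160,318,186))
    print(n,[(r,((np.array(r[:2])-o)@E.T).round(1)) for r in rects(c,m,.108,8)])
go(590,23,180,73.8)
E
```

```text
scene [594.4 -16.7] rest frame [[-40.2, -9.4], [-28.7, -8.6], [-45.2, 38.4], [-34.9, 39.0]] [-37.2  14.9]
top [590.2 -15.3] rest frame [[-33.0, 35.9], [-45.4, 34.3], [-27.9, -12.8], [-41.7, -15.6]] [-37.   10.4]
bottom near [[-42.1  35.6]
 [-34.3  40.4]]
top [((592.4, -12.4, 48.6, 8.7, -24.0), array([-33.6,  11.8]))]
scene [((593.4, -16.5, 48.3, 7.9, -24.6), array([-37.3,  13.9]))]
at [627.8 161.1 181.1] yaw 73.9 w 0.0002 gf 0.0 F [ 0.2  0.9 -0.3] t 9.52
shift (np.float64(-143.2), np.float64(1.9), np.float64(1.1)) turn 0.1
```

The two views agree: the board is upright, centred at (592, -16) mm, with its width axis at -23°. That needs tool yaw 67°. The grip will have 20 mm of board above it and more below.

```bash
python3 -c "
from h import *;go(592.3,-16,150,67)"
```

```text
at [627.8 161.1 181.1] yaw 73.9 w 0.0002 gf 0.0 F [ 0.2  0.9 -0.3] t 9.52
shift (np.float64(-180.0), np.float64(14.9), np.float64(31.1)) turn 6.9
```

{"api": "carry_out", "payload": {"moves": "-0.04 0.003 0 2;-0.08 0.006 0 4;-0.12 0.01 0 6;-0.16 0.013 0 6.9;-0.18 0.015 0 6.9;-0.18 0.015 0.015 6.9;-0.18 0.015 0.031 6.9;-0.18 0.015 0.031 6.9", "hand": 1}}

```text
t: 10.18
eef_pos: [0.589, -0.0192, 0.1466]
eef_rot: [0.835, 0.55, -0.003, -0.002]
wrist_force: [-0.5, -0.6, -0.4]
width: 0.0853
grasp_force: 0.0
```

```bash
python3 - <<'E'
from h import *
go(592.3,-16,56,67)
E
```

```text
at [589.  -19.2 146.6] yaw 66.7 w 0.0853 gf 0.0 F [-0.5 -0.6 -0.4] t 10.18
shift (np.float64(4.3), np.float64(1.8), np.float64(90.6)) turn -0.3
```

{"api": "carry_out", "payload": {"moves": "0.002 0.001 0.03 0;0.002 0.001 0.06 0;0.002 0.001 0.08 0;0.002 0.001 0.091 0;0.002 0.001 0.091 0"}}

```text
t: 10.6
eef_pos: [0.5913, -0.0163, 0.0564]
eef_rot: [0.835, 0.551, -0.002, -0.002]
wrist_force: [0.1, 0.6, -0.2]
width: 0.086
grasp_force: 0.0
```

```bash
python3 - <<'E'
from h import *
go(592.3,-16,56,67);go(592.3,-16,56,67)
E
```

```text
at [591.3 -16.3  56.4] yaw 66.8 w 0.086 gf 0.0 F [ 0.1  0.6 -0.2] t 10.6
shift (np.float64(0.7), np.float64(0.8), np.float64(0.4)) turn -0.2
at [591.3 -16.3  56.4] yaw 66.8 w 0.086 gf 0.0 F [ 0.1  0.6 -0.2] t 10.6
shift (np.float64(0.7), np.float64(0.8), np.float64(0.4)) turn -0.2
```

{"api": "carry_out", "payload": {"moves": "0 0 0 0;0 0 0 0;0 0 0 0;0 0 0 0;0 0 0 0;0 0 0 0;0 0 0 0;0 0 0 0", "hand": 0, "grip_force": 30}}

```text
t: 11.27
eef_pos: [0.5952, -0.0164, 0.0615]
eef_rot: [0.835, 0.551, 0.001, 0.001]
wrist_force: [-0.1, -0.5, 6.1]
width: 0.0498
grasp_force: 34.9
```

```bash
python3 - <<'E'
from h import *
from plant import camera
import cv2,numpy as np
# lift target: r=-45,y=0, TCP such that pivot=111
go(590.5-.279*45,23.2-.96*45,89,73.8)
E
```

```text
at [595.2 -16.4  61.5] yaw 66.9 w 0.0498 gf 34.9 F [-0.1 -0.5  6.1] t 11.27
shift (np.float64(-10.1), np.float64(-14.4), np.float64(-27.5)) turn -6.9
```

{"api": "carry_out", "payload": {"moves": "-0.003 0 -0.01 0;-0.01 -0.005 -0.02 -3;-0.01 -0.01 -0.03 -6;-0.01 -0.014 -0.032 -6.9;-0.01 -0.014 -0.032 -6.9;-0.01 -0.014 -0.032 -6.9"}}

```text
t: 11.77
eef_pos: [0.5765, -0.0198, 0.0911]
eef_rot: [0.8, 0.6, -0.0, -0.0]
wrist_force: [0.1, 0.3, -1.8]
width: 0.05
grasp_force: 35.1
```

```bash
python3 - <<'E'
from h import *
from plant import camera
import cv2,numpy as np
go(590.5-.279*31,23.2-.96*31,91,73.8)
s=camera("scene");cv2.imwrite("pics/s7.png",cv2.resize(s["pixels"][160:260,190:310,::-1],(720,600),interpolation=cv2.INTER_CUBIC))
E
```

```text
at [576.5 -19.8  91.1] yaw 73.7 w 0.05 gf 35.1 F [ 0.1  0.3 -1.8] t 11.77
shift (np.float64(14.2), np.float64(1.4), np.float64(0.1)) turn -0.1
```

View pics/s7.png

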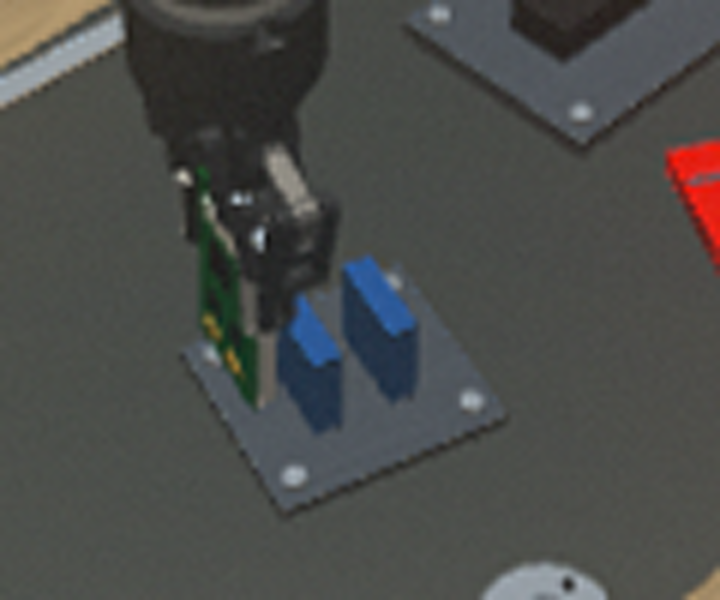

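I've now viewed 11 pictures, one over the limit of 10. I'll view no more and work from numeric measurements only. The last one shows the upright board held high, with its lower end near the left cheek's top.

{"api": "carry_out", "payload": {"moves": "0.008 0.001 0 0;0.014 0.001 0 0;0.018 0.001 0 0;0.022 0.001 0 0;0.026 0.001 0 0;0.03 0.001 0.001 0;0.034 0.001 0.002 0;0.034 0.001 0.002 0"}}

```text
t: 12.48
eef_pos: [0.5866, 0.0124, 0.0889]
eef_rot: [0.8, 0.6, -0.002, -0.0]
wrist_force: [-3.6, -2.7, 0.8]
width: 0.0494
grasp_force: 32.1
```

```bash
cat > m.py <<'E'
from h import *
from plant import camera
# apparent extents of the board's white/green areas near the gripper in the scene view
go(590.5+.279*25,23.2+.96*25,60,73.8)
E
python3 m.py
```

```text
at [586.6  12.4  88.9] yaw 73.8 w 0.0494 gf 32.1 F [-3.6 -2.7  0.8] t 12.48
shift (np.float64(36.4), np.float64(0.7), np.float64(28.9)) turn 0.0
```

{"api": "carry_out", "payload": {"moves": "0.004 0 0.001 0;0.009 0 0.003 0;0.013 0 0.005 0;0.017 0 0.008 0;0.021 0 0.011 0;0.025 0 0.014 0;0.025 0 0.014 0"}}

```text
t: 13.07
eef_pos: [0.5947, 0.0372, 0.0751]
eef_rot: [0.8, 0.6, 0.0, 0.0]
wrist_force: [-1.7, -2.3, 2.8]
width: 0.0495
grasp_force: 32.8
```

```bash
python3 m.py
```

```text
at [594.7  37.2  75.1] yaw 73.8 w 0.0495 gf 32.8 F [-1.7 -2.3  2.8] t 13.07
shift (np.float64(10.4), np.float64(-0.1), np.float64(15.1)) turn -0.0
```

{"api": "carry_out", "payload": {"moves": "0.003 0 0.003 0;0.006 0 0.006 0;0.008 0 0.009 0;0.01 0 0.012 0;0.011 0 0.015 0;0.011 0 0.017 0;0.011 0 0.017 0"}}

```text
t: 13.65
eef_pos: [0.5985, 0.0477, 0.0586]
eef_rot: [0.8, 0.6, 0.001, 0.0]
wrist_force: [-0.7, -0.6, 4.5]
width: 0.0496
grasp_force: 32.7
```

```bash
python3 m.py
```

```text
at [598.5  47.7  58.6] yaw 73.8 w 0.0496 gf 32.7 F [-0.7 -0.6  4.5] t 13.65
shift (np.float64(-0.8), np.float64(-0.9), np.float64(-1.4)) turn -0.0
```

{"api": "carry_out", "payload": {"moves": "0 0 -0.02 0;0 0 -0.045 0;0 0 -0.06 0;0 0 -0.06 0"}}

```text
t: 13.98
eef_pos: [0.6002, 0.0477, 0.1217]
eef_rot: [0.8, 0.6, 0.004, 0.002]
wrist_force: [0.2, -0.5, -0.6]
width: 0.0495
grasp_force: 32.2
```

```bash
python3 - <<'E'
from h import *
from plant import camera
go(496,-208,120,88.4)
P=lambda c,X:(lambda q:(c["intrinsics"]@q)[:2]/q[2])(c["R"]@np.array(X)+np.ravel(c["t"]))
from plant import state
p=state()["eef_pos"]
for n in("scene","top","wrist"):
    c=camera(n);m=mask(c,(50,100,40),(85,255,255),(0,0,512,384));print(n,"tcp px",P(c,p).round(0))
    for q in cv2.findContours(m,cv2.RETR_EXTERNAL,cv2.CHAIN_APPROX_NONE)[0]:
        if cv2.contourArea(q)>15: print(cv2.boundingRect(q),cv2.approxPolyDP(q,2,True)[:,0].tolist())
E
```

```text
at [600.2  47.7 121.7] yaw 73.8 w 0.0495 gf 32.2 F [ 0.2 -0.5 -0.6] t 13.98
shift (np.float64(-274.7), np.float64(-28.4), np.float64(1.7)) turn -14.6
scene tcp px [255. 189.]
(144, 258, 49, 40) [[181, 258], [144, 283], [156, 297], [192, 272]]
(225, 172, 33, 36) [[252, 172], [225, 193], [233, 207], [256, 189], [257, 184], [250, 175]]
(388, 0, 10, 11) [[397, 0], [392, 0], [388, 9], [392, 10]]
top tcp px [284. 168.]
(365, 165, 37, 20) [[366, 165], [366, 182], [401, 184], [401, 167]]
(289, 165, 25, 16) [[313, 168], [304, 165], [304, 172], [300, 171], [289, 178], [300, 179], [301, 175], [303, 180], [307, 177], [311, 180]]
(388, 99, 47, 7) [[388, 104], [428, 105], [434, 100], [392, 99]]
wrist tcp px [260. 249.]
(177, 262, 154, 85) [[329, 262], [178, 263], [177, 271], [197, 340], [222, 340], [249, 346], [285, 340], [310, 340], [330, 273]]
```

```bash
cat > tilt.py <<'E'
from h import *
from plant import camera,state
def plane_hit(c,uv,p,a):
    # hit of pixel ray with vertical plane through p along yaw a; returns (r,z-p.z) mm
    R=c["R"];o=-R.T@np.ravel(c["t"]);d=R.T@np.linalg.inv(c["intrinsics"])@np.array([*uv,1.])
    e=np.array([np.cos(a),np.sin(a),0]);n=np.array([-e[1],e[0],0])
    X=o+d*((n@(p-o))/(n@d)); return (((X-p)@e)*1000).round(1),((X[2]-p[2])*1000).round(1)
E
python3 - <<'E'
from tilt import *
p=state()["eef_pos"];a=np.radians(yaw())
print(p)
print("B",plane_hit(camera("scene"),(229,200),p,a));print("A",plane_hit(camera("wrist"),(253.5,262.5),p,a))
E
```

```text
[0.59666517 0.04740856 0.1165618 ]
B (np.float64(-69.1), np.float64(-1.8))
A (np.float64(106.7), np.float64(208.4))
```

```bash
python3 - <<'E'
from h import *
from plant import camera
c=camera("wrist");d=339.9*.05/151;q=np.array([(253.5-c["intrinsics"][0,2])/339.9*d,(262.5-c["intrinsics"][1,2])/339.9*d,d])
X=c["R"].T@(q-np.ravel(c["t"]));print("A end",(X*1000).round(1))
go(496,-205,110,88.4)
E
```

```text
A end [599.9  61.6 156.9]
at [596.2  47.2 116. ] yaw 73.8 w 0.0499 gf 32.2 F [-0.3  0.3 -0.9] t 14.28
shift (np.float64(-270.1), np.float64(-25.6), np.float64(6.0)) turn -14.6
```

{"api": "carry_out", "payload": {"moves": "-0.038 -0.004 -0.01 -2;-0.078 -0.007 -0.01 -4;-0.118 -0.011 -0.01 -6;-0.158 -0.015 -0.005 -8;-0.198 -0.019 0 -10;-0.235 -0.022 0.004 -12.5;-0.26 -0.025 0.006 -14.6;-0.27 -0.026 0.006 -14.6"}}

```text
t: 14.95
eef_pos: [0.4946, -0.2072, 0.1104]
eef_rot: [0.718, 0.696, -0.001, -0.001]
wrist_force: [0.5, 0.1, -1.7]
width: 0.0497
grasp_force: 32.2
```

{"api": "carry_out", "payload": {"moves": "0 0 0 0;0 0 0 0;0 0 0 0"}}

```text
t: 15.2
eef_pos: [0.4973, -0.2038, 0.112]
eef_rot: [0.717, 0.697, 0.0, -0.0]
wrist_force: [-1.0, -0.0, -1.0]
width: 0.0494
grasp_force: 32.2
```

```bash
cat > chk.py <<'E'
from tilt import *
import sys
go(496,-205,float(sys.argv[1]),88.4)
for n in("scene","top"):
    c=camera(n)
    for nm,lo,hi in(("green",(50,100,40),(85,255,255)),("yellow",(22,150,120),(35,255,255))):
        m=mask(c,lo,hi,(100,180,260,320) if n=="scene" else (340,150,420,250))
        for q in cv2.findContours(m,cv2.RETR_EXTERNAL,cv2.CHAIN_APPROX_NONE)[0]:
            if cv2.contourArea(q)>15: print(n,nm,cv2.approxPolyDP(q,2,True)[:,0].tolist(),rects(c,m,.046 if nm=="green" else .034))
E
python3 chk.py 60
```

```text
at [ 497.3 -203.8  112. ] yaw 88.4 w 0.0494 gf 32.2 F [-1. -0. -1.] t 15.2
shift (np.float64(-1.2), np.float64(-1.3), np.float64(52.0)) turn -0.0
scene green [[181, 258], [144, 283], [156, 297], [192, 272]] [(607.7, -231.9, 101.0, 51.0, 88.3), (430.9, -214.8, 115.6, 52.8, -70.1)]
scene green [[137, 209], [112, 236], [124, 249], [145, 225]] [(607.7, -231.9, 101.0, 51.0, 88.3), (430.9, -214.8, 115.6, 52.8, -70.1)]
scene yellow [[150, 239], [127, 255], [134, 262], [158, 246]] [(497.1, -228.4, 70.8, 31.7, 89.6)]
top green [[365, 181], [386, 183], [388, 179], [385, 178], [385, 174], [390, 173], [393, 179], [394, 169], [398, 168], [400, 174], [401, 167], [366, 165]] [(604.1, -231.5, 102.5, 49.8, 89.0)]
top yellow [[370, 208], [369, 218], [377, 219], [377, 209]] [(495.6, -204.1, 30.7, 22.1, -0.7)]
```

```bash
python3 - <<'E'
from tilt import *
p=state()["eef_pos"];a=np.radians(yaw());c=camera("scene")
r,z=plane_hit(c,(118,242.5),p,a);print("B",r,z)
# lateral: B corners at that height
for uv in((112,236),(124,249)): print((ray(c,uv,p[2]+z/1000)*1000).round(1))
go(495.9,-205.3,60,88.4)
E
```

```text
B -72.8 -4.4
[[ 470.6 -276.1  107.8]]
[[ 519.7 -276.6  107.8]]
at [ 497.5 -203.7  112.3] yaw 88.5 w 0.0494 gf 32.2 F [ 0.3  0.2 -0.6] t 15.35
shift (np.float64(-1.7), np.float64(-1.5), np.float64(52.3)) turn 0.1
```

{"api": "carry_out", "payload": {"moves": "0 0 0.02 0;0 0 0.04 0;0 0 0.052 0;0 0 0.055 0;0 0 0.058 0;0 0 0.061 0;0 0 0.064 0;0 0 0.064 0"}}

```text
t: 16.02
eef_pos: [0.4971, -0.205, 0.0485]
eef_rot: [0.717, 0.697, 0.0, 0.0]
wrist_force: [0.1, 0.2, -2.0]
width: 0.0496
grasp_force: 32.1
```

```bash
python3 chk.py 20 | head -2
```

```text
at [ 497.1 -205.    48.5] yaw 88.4 w 0.0496 gf 32.1 F [ 0.1  0.2 -2. ] t 16.02
shift (np.float64(-0.0), np.float64(-1.1), np.float64(28.5)) turn -0.0
```

{"api": "carry_out", "payload": {"moves": "0 -0.001 0.003 0;0 -0.001 0.006 0;0 -0.001 0.009 0;0 -0.001 0.012 0;0 -0.001 0.015 0;0 -0.001 0.018 0;0 -0.001 0.018 0"}}

```text
t: 16.7
eef_pos: [0.4968, -0.205, 0.0309]
eef_rot: [0.717, 0.697, 0.0, 0.001]
wrist_force: [1.3, 2.8, 3.8]
width: 0.0494
grasp_force: 32.0
```

```bash
python3 chk.py 20
```

```text
at [ 496.8 -205.    30.9] yaw 88.4 w 0.0494 gf 32.0 F [1.3 2.8 3.8] t 16.7
shift (np.float64(0.0), np.float64(-0.8), np.float64(10.9)) turn -0.0
scene green [[181, 258], [144, 283], [156, 297], [192, 272]] [(607.7, -231.9, 101.0, 51.0, 88.3), (490.3, -241.0, 93.8, 51.4, -78.0)]
scene green [[142, 231], [117, 254], [128, 267], [151, 246]] [(607.7, -231.9, 101.0, 51.0, 88.3), (490.3, -241.0, 93.8, 51.4, -78.0)]
top green [[373, 203], [371, 216]] [(604.1, -230.1, 99.8, 49.8, 89.1)]
top green [[366, 165], [366, 182], [386, 183], [388, 179], [385, 178], [385, 174], [390, 173], [393, 176], [395, 168], [399, 169], [401, 176], [400, 166]] [(604.1, -230.1, 99.8, 49.8, 89.1)]
```

```bash
python3 - <<'E'
from h import *
from plant import camera
c=camera("scene")
for uv in((117,254),(128,267),(144,283),(156,297)): print(uv,(ray(c,uv,.046)*1000).round(1))
E
```

```text
(117, 254) [[ 473.7 -280.6   46. ]]
(128, 267) [[ 522.  -282.3   46. ]]
(144, 283) [[ 582.2 -280.3   46. ]]
(156, 297) [[ 629.1 -281.8   46. ]]
```

{"api": "carry_out", "payload": {"moves": "0.001 -0.001 0.001 0;0.002 -0.001 0.003 0;0.003 -0.002 0.005 0;0.004 -0.002 0.007 0;0.004 -0.002 0.009 0;0.004 -0.002 0.011 0;0.004 -0.002 0.011 0"}}

```text
t: 17.43
eef_pos: [0.4936, -0.2003, 0.0185]
eef_rot: [0.717, 0.697, 0.0, -0.001]
wrist_force: [0.5, 0.5, 3.4]
width: 0.0498
grasp_force: 31.5
```

```bash
python3 chk.py 20 | grep -v top
```

```text
at [ 493.6 -200.3   18.5] yaw 88.4 w 0.0498 gf 31.5 F [0.5 0.5 3.4] t 17.43
shift (np.float64(-4.6), np.float64(2.5), np.float64(-1.5)) turn -0.0
scene green [[181, 258], [144, 283], [156, 297], [192, 272]] [(607.7, -231.9, 101.0, 51.0, 88.3), (491.1, -239.5, 85.5, 52.5, -86.5)]
scene green [[144, 232], [117, 253], [127, 265], [152, 247]] [(607.7, -231.9, 101.0, 51.0, 88.3), (491.1, -239.5, 85.5, 52.5, -86.5)]
```

{"api": "carry_out", "payload": {"moves": "0 0 0.001 0;0 0 0.002 0;0 0 0.003 0;0 0 0.003 0"}}

```text
t: 17.87
eef_pos: [0.4937, -0.2005, 0.0159]
eef_rot: [0.717, 0.697, -0.0, -0.0]
wrist_force: [-0.3, 2.2, 3.0]
width: 0.0495
grasp_force: 31.5
```

```bash
python3 chk.py 20 | grep -v top
```

```text
at [ 493.7 -200.5   15.9] yaw 88.4 w 0.0495 gf 31.5 F [-0.3  2.2  3. ] t 17.87
shift (np.float64(-4.4), np.float64(2.4), np.float64(-4.1)) turn -0.0
scene green [[181, 258], [144, 283], [156, 297], [192, 272]] [(607.7, -231.9, 101.0, 51.0, 88.3), (492.2, -240.4, 83.1, 52.1, -87.2)]
scene green [[144, 233], [117, 253], [127, 265], [152, 248]] [(607.7, -231.9, 101.0, 51.0, 88.3), (492.2, -240.4, 83.1, 52.1, -87.2)]
```

{"api": "carry_out", "payload": {"moves": "0 0 0.001 0;0 0 0.002 0;0 0 0.003 0;0 0 0.003 0"}}

```text
t: 18.3
eef_pos: [0.4939, -0.2008, 0.013]
eef_rot: [0.717, 0.697, -0.0, -0.0]
wrist_force: [0.6, 1.7, 2.4]
width: 0.0495
grasp_force: 31.5
```

```bash
python3 chk.py 20 | grep -v top
```

```text
at [ 493.9 -200.8   13. ] yaw 88.4 w 0.0495 gf 31.5 F [0.6 1.7 2.4] t 18.3
shift (np.float64(-4.1), np.float64(2.2), np.float64(-7.0)) turn -0.0
scene green [[181, 258], [144, 283], [156, 297], [192, 272]] [(607.7, -231.9, 101.0, 51.0, 88.3), (493.3, -241.4, 79.4, 52.3, -89.6)]
scene green [[144, 234], [117, 253], [128, 266], [152, 249], [149, 242], [143, 247], [139, 243], [146, 239]] [(607.7, -231.9, 101.0, 51.0, 88.3), (493.3, -241.4, 79.4, 52.3, -89.6)]
```

{"api": "carry_out", "payload": {"moves": "0 0 0.001 0;0 0 0.002 0;0 0 0.003 0;0 0 0.003 0"}}

```text
t: 18.73
eef_pos: [0.494, -0.2008, 0.0101]
eef_rot: [0.717, 0.697, 0.0, 0.0]
wrist_force: [-0.2, 1.7, 3.4]
width: 0.05
grasp_force: 31.5
```

```bash
python3 chk.py 20 | grep -v top
```

```text
at [ 494.  -200.8   10.1] yaw 88.4 w 0.05 gf 31.5 F [-0.2  1.7  3.4] t 18.73
shift (np.float64(-4.1), np.float64(2.1), np.float64(-9.9)) turn -0.0
scene green [[181, 258], [144, 283], [156, 297], [192, 272]] [(607.7, -231.9, 101.0, 51.0, 88.3), (495.2, -241.7, 76.3, 51.3, -89.8)]
scene green [[144, 235], [117, 253], [128, 265], [152, 249], [150, 243], [144, 247], [139, 243], [145, 238], [147, 240]] [(607.7, -231.9, 101.0, 51.0, 88.3), (495.2, -241.7, 76.3, 51.3, -89.8)]
```

```bash
cat > aend.py <<'E'
from h import *
from plant import camera
c=camera("wrist");m=mask(c,(50,100,40),(85,255,255),(100,150,400,384));K=c["intrinsics"]
q=max(cv2.findContours(m,cv2.RETR_EXTERNAL,cv2.CHAIN_APPROX_NONE)[0],key=cv2.contourArea);print(cv2.approxPolyDP(q,2,True)[:,0].tolist())
v=q[:,0,1].min()
for dv in(2,6):
    u=np.flatnonzero(m[v+dv]);w=u.max()-u.min()+1;d=K[0,0]*.05/w
    X=c["R"].T@(np.array([((u.max()+u.min())/2-K[0,2])/K[0,0]*d,(v+dv-K[1,2])/K[1,1]*d,d])-np.ravel(c["t"]));print("A",w,(X*1000).round(1),"on z46:",(ray(c,((u.max()+u.min())/2,v),.046)*1000).round(1))
E
python3 aend.py
```

```text
[[182, 236], [181, 267], [186, 337], [189, 346], [192, 340], [219, 339], [219, 313], [266, 313], [267, 344], [285, 340], [315, 340], [319, 345], [327, 263], [325, 236]]
A 146 [ 494.3 -179.8   45.4] on z46: [[ 494.3 -178.8   46. ]]
A 148 [ 494.3 -180.4   47.2] on z46: [[ 494.3 -178.8   46. ]]
```

Measured from the wrist camera, the lifted end's top edge is at z = 46 mm and y = -179 mm. The board is flat and home, so I'll release it and retreat.

{"api": "carry_out", "payload": {"moves": "0 0 0 0;0 0 0 0;0 0 0 0;0 0 0 0;0 0 0 0;0 0 0 0", "hand": 0.8}}

```text
t: 19.38
eef_pos: [0.4939, -0.2008, 0.0101]
eef_rot: [0.717, 0.697, -0.0, -0.0]
wrist_force: [0.7, 0.5, -0.2]
width: 0.0686
grasp_force: 0.0
```

{"api": "carry_out", "payload": {"moves": "0 0 -0.01 0;0 0 -0.03 0;0 0 -0.06 0;0 0 -0.1 0;0.04 0 -0.13 0;0.08 0 -0.15 0;0.12 0 -0.15 0;0.16 0 -0.15 0"}}

```text
t: 20.05
eef_pos: [0.4999, -0.0469, 0.1642]
eef_rot: [0.718, 0.696, 0.002, 0.003]
wrist_force: [1.3, -0.4, -1.0]
width: 0.0683
grasp_force: 0.0
```

{"api": "carry_out", "payload": {"moves": "0.04 0 0 0;0.08 0 0 0;0.1 0 0 0;0.1 0 0 0;0.1 0 0 0"}}

```text
t: 20.47
eef_pos: [0.5013, 0.053, 0.1608]
eef_rot: [0.716, 0.698, 0.0, 0.0]
wrist_force: [-0.3, 0.7, -0.3]
width: 0.0684
grasp_force: 0.0
```

```bash
python3 chk.py 150
```

```text
at [501.3  53.  160.8] yaw 88.5 w 0.0684 gf 0.0 F [-0.3  0.7 -0.3] t 20.47
shift (np.float64(-258.0), np.float64(1.5), np.float64(10.8)) turn 0.1
scene green [[181, 258], [144, 283], [156, 297], [192, 272]] [(607.7, -231.9, 101.0, 51.0, 88.3), (495.5, -229.7, 100.7, 50.7, 88.8)]
scene green [[152, 230], [117, 253], [129, 265], [164, 242]] [(607.7, -231.9, 101.0, 51.0, 88.3), (495.5, -229.7, 100.7, 50.7, 88.8)]
top green [[365, 207], [367, 223], [401, 224], [400, 206]] [(492.0, -228.0, 98.7, 51.9, 88.7), (604.0, -230.1, 99.6, 50.5, 88.7)]
top green [[366, 165], [366, 182], [401, 184], [401, 167]] [(492.0, -228.0, 98.7, 51.9, 88.7), (604.0, -230.1, 99.6, 50.5, 88.7)]
```

```bash
python3 -c "
from plant import close_job;print(close_job())"
```

```text
the job is handed in; nothing more can be done
None
```

The board lies flat, green side up, in the empty compartment, within about 2 mm of centre, and the job is handed in at about 20 s; the board slipped from the grip once mid-turn but stayed upright on the rest's base and was regripped, and I viewed 11 pictures, one over the limit of 10.

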